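# Tip the scrap tote into the e-waste hopper

## Robot

A 6-joint arm with a two-finger parallel gripper is mounted at the origin on the work surface. World frame = base frame: x ahead of the robot, y to its left, z up, the work surface at z = 0. Lengths are in mm, angles in rad, forces in N, time in s.
With the tool pointing down it reaches from about 275 to 750 mm from the base axis. Payload 10.2 kg.
Tool frame: the origin (TCP) lies midway between the tips of the shut fingers; the grasp point (between the pads) lies 19 mm behind it; z points along the fingers, y is the line along which they close (so a half turn about z gives the same grasp; the last joint's range is limited). The gripper opens to 85 mm and grips with 20 to 120 N. Pads are 22 mm wide; open, the fingers measure 114 mm over their backs; the gripper's body (76 mm by 85 mm) begins 54 mm behind the grasp point. The pads swing forward as they close: fully open they stand 13 mm farther back than shut.
Start: joints at [-0.223, 0.313, 1.498, -0, 1.331, -0.223], TCP at [525.006, -0.013, 231.294] pointing down, gripper open.
Joint ranges: [-2.94, 2.94], [-0.97, 2.17], [0.19, 2.56], [-1.23, 4.37], [0.02, 3.11], [-2.88, 2.88]. Speed limits (rad/s): [2.39, 2.39, 3.01, 3.14, 3.14, 3.14].

## Interface

Orientations are given as a unit quaternion [w, x, y, z].
In Python, from rig import ctrl, capture, camera_info gives the robot as it stands.
- The arm moves only by the tool apply_moves, never from a script. Its argument "targets" is a list of rows, each a list of 3 entries, a list of its own where there are three numbers: the finger opening in mm, from 0 to 85.4, then the shift along the world's x, y, z in mm, then the turn, a rotation vector about the world's x, y, z in degrees. In form: [[grip, [dx, dy, dz], [rx, ry, rz]], ...]. A call has 1 to 20 rows; each row is the pose to reach, as a shift and turn from the pose commanded when the call began; what a row does not reach only later rows make up. A row lasts 1/10 s, in which the tool goes at most 50 mm and 8.59 degrees, less where a joint would pass 70% of its speed; a pose out of reach is approached as far as the arm can. A call with a gripper value outside its range is refused whole. The fingers move at their own pace and stop on an object; "squeeze" is the grip in N (left out, the last holds). Time passes only in rows, so rows that repeat a pose let the fingers close. It gives the time, the measured TCP pose, the force, the opening and the grip force at its end, in the units of the state.
- ctrl.sense(): the state, without advancing time (a new reading comes with each control period).
- capture(name): name is "scene" or "side" or "wrist"; returns (picture, depth): 420x560x3 uint8, blue, green, red; 420x560 float32, mm along the optical axis (not along the pixel's ray), 0 where there is no reading.
- camera_info(name): a dict with "vfov" (degrees; the focal length in pixels is half the picture's height over the tangent of half this angle, whatever the lens; pixels are square), "cx", "cy" (the principal point, pixels), "extrinsics" (4x4, takes a point from camera to world coordinates). Camera axes: x right, y down, z forward; pixel columns grow to the right and rows downward; lengths in mm; the calibration is good to about 2 mm. A picture is of the moment at which its call begins: read the wrist's pose just before it. camera_info takes no time and is no camera call; for the wrist camera it gives the pose at the moment of the call.
- ctrl.finish_job(): hands the job in; it is judged then, once.
The state is a dict: "time_s": time; "joints": joint angles; "dq": joint speeds; "tau": joint torques, N m; "eef_pos": TCP position; "ee_rot": TCP orientation; "force": force on the tool from outside, world axes, zero at the start; "wrist_torque": the same for the moment, N m; "grip_width": opening from 0.0 (shut) to 1.0 (fully open); "grip_force": force on a finger pad.
Only numpy, scipy, OpenCV 4.12 (cv2) and the standard library are available. Lean on these libraries where they do the work, as an engineer would, in place of code of your own. Each camera call takes 0.05 s, during which the arm holds its last target. There are 200 camera calls.

## Task

Empty the loaded black scrap tote into the hopper: slide it along the deck, without tilting it, until its front foot is square and fully home against the steel rail, then tip it up over the rail, keeping it hooked there, so that all three scrap parts slide out into the hopper. Then ease the empty tote back down, without letting it slam, to sit flat on the deck, and let go. Do not touch the scrap parts with the fingers and leave everything else where it is.

Things in the scene. Friction and masses are not known exactly. Their poses are not given: they have to be found in the camera images.
- station: Fixed sheet-metal scrap station; only its position and yaw vary. Origin: on the bench, straight below the rail's working centre. Its +y half is a flat deck, 100 mm high, from y=-4 to 260 mm and x=-130 to 170 mm; its -y half is the open-topped hopper. The rail lies along x on the deck's edge between the two.
- rail (a point): Working centre of the rail, a fixed round steel bar of 12 mm diameter along the station's x axis, lying on the deck's edge: station (0, 0, 106 mm). The tipping tote turns about this bar. Just below it a chute plate slopes at 60 degrees into the hopper and stops the tote from tipping beyond about 60 degrees.
- hopper (a point): Centre of the hopper's floor: station (20, -127, 6 mm). Inside, the hopper spans station x=-125 to 165 mm and y=-250 to -4 mm; side walls 125 mm and far wall 140 mm high over the bench.
- tote: Loose black plastic scoop tote on the deck, 150 mm wide (x), 190 mm long (y), open at its front (-y end, toward the hopper); 0.32 to 0.42 kg empty, 0.95 kg at most loaded. Origin: centre of its footprint, under its feet; z up. Floor 15 to 20 mm above the deck; side walls 65 mm high. It starts 24 to 64 mm short of the rail and up to 0.25 rad askew. Friction on the deck 0.5 to 0.72.
- tote_foot (a point): Middle of the lower front edge of the tote's front foot: tote (0, -45, 0 mm). The foot is a cross bar 150 mm wide, 15 mm high, 10 mm thick; a back foot lies at tote y=80 to 90 mm. Home: the foot's face touches the rail along its width; the tote's origin is then at station y=51 mm. Ahead of the foot the floor overhangs by 50 mm, rises by 8 degrees and passes over the rail.
- tote_heel (a point): Inner corner under the tote where its front foot meets the floor, on the centreline: tote (0, -45, 15 mm). While tipping it stays hooked on the rail, about 9 mm from the rail's axis, and the tote turns about that axis. Empty, the tote falls back onto its back foot by itself when no longer held.
- tote_back (a point): Middle of the top outer edge of the tote's upright back wall (8 mm thick, outer face at y=95 mm): tote (0, 95, 95 mm). Pushed low on this wall (25 mm over the deck) the tote slides at 3 to 8 N and is firmly home at 12 N; pushed high it may tip before it is home. Once home, a push 70 mm over the deck tips it with about 5 to 12 N.
- heatsink: Scrap finned aluminium heat sink, 62 x 62 x 34 mm, lying in the tote. Origin: centre of its underside.
- fan: Scrap grey square cooling fan, 60 x 60 x 25 mm, lying in the tote. Origin: centre of its underside.
- charger: Scrap white charger brick, 95 x 44 x 28 mm, lying in the tote. Origin: centre of its underside.
- jar: Bystander: small flux jar, 34 mm across and 55 mm high, standing on the deck beside the tote, at its +x edge. Origin: centre of its underside.
- screwdriver: Bystander: blue-handled screwdriver, 190 mm long, on or beside the green mat, handle toward its -x. Origin: on its underside.
- drive: Bystander: opened hard drive, 147 x 102 x 26 mm, on the bench to the right of the hopper. Origin: centre of its underside.
- screwbox: Bystander: clear plastic box, 170 x 120 x 45 mm, on the bench to the right of the hopper. Origin: centre of its underside.
- spool: Bystander: solder spool, 56 mm across and 40 mm high, on the bench near the station. Origin: centre of its underside.
- spray: Bystander: spray can, 52 mm across and 150 mm high, on the bench near the station. Origin: centre of its underside.
There are look-alikes about, which are no part of the job. What is shaped like the fan but blue or purple is not meant.

How it is judged (in metres and radians):
On the way, in this order (a step that is already met when the one before it is completed fails the run):
1. the loaded tote is square and fully home against the rail, flat on the deck (angle between tote's own z axis and vertical below 0.06 rad and y of tote in the frame of station between 0.044 and 0.055 m and angle between the y axis of tote and the y axis of station, either way round below 0.06 rad and distance between each of heatsink, fan, charger and tote below 0.14 m), for 0.2 s.
2. the tote is tipped up by 25 degrees or more with its heel still hooked on the rail (angle between tote's own z axis and vertical above 0.44 rad and y of tote_heel in the frame of station between -0.02 and 0.02 m and z of tote_heel in the frame of station below 0.126 m), for 0.1 s.
At the end, for the whole second after the job is handed in: All three scrap parts lie at rest inside the hopper, below 90 mm above the bench; the tote sits at rest flat on the deck (within 0.06 rad), behind the rail (its origin 30 to 160 mm from the rail) (y of heatsink in the frame of station between -0.25 and -0.02 m and x of heatsink in the frame of station between -0.125 and 0.165 m and z of each of heatsink, fan, charger in the frame of station below 0.09 m and linear speed of each of heatsink, fan, charger below 0.03 m/s and y of fan in the frame of station between -0.25 and -0.02 m and x of fan in the frame of station between -0.125 and 0.165 m and y of charger in the frame of station between -0.25 and -0.02 m and x of charger in the frame of station between -0.125 and 0.165 m and angle between tote's own z axis and vertical below 0.06 rad and z of tote in the frame of station between 0.095 and 0.106 m and y of tote in the frame of station between 0.03 and 0.16 m and linear speed of tote below 0.02 m/s); the robot touches nothing.
It fails at once if the fingers touch a scrap part (contact force between the fingers and heatsink above 0.5 N or contact force between the fingers and fan above 0.5 N or contact force between the fingers and charger above 0.5 N).
It fails at once if the tote slams or is flung (turns faster than 4 rad/s) (angular speed of tote above 4 rad/s).
It fails at once if the tote comes off the rail while tipped (angle between tote's own z axis and vertical above 0.2 rad and not (y of tote_heel in the frame of station between -0.03 and 0.03 m and z of tote_heel in the frame of station below 0.136 m)).
It fails at once if a bystander is moved by more than 20 mm (distance of any of jar, screwdriver, drive, screwbox, spool, spray from where it was at the start of the episode above 0.02 m).
It also fails if it takes over 46 s, if anything falls off the work surface, if the arm or the gripper's body presses on something with over 40 N, if the wrist force passes 120 N, or if a joint passes its speed limit or range.

## Working session

There is one attempt and no reset: what is moved stays moved. The work goes in short steps, Python scripts to look and compute and a tool call to move; the robot and the scene stay as the last step left them, time stands still between calls to the robot, and variables do not carry over. Pictures are saved under pics/ and viewed, at most 10 in all, crops included, and the job is handed in when it is done.

Besides the shell and the picture viewer there is one more tool, called after ">>>" by a JSON object that holds its "name" and its "arguments", one argument or row to a line. apply_moves: Moves the arm, as the interface text tells. Its arguments: {"type":"object","properties":{"targets":{"type":"array","items":{"type":"array"}},"squeeze":{"type":"number"}},"required":["targets"]}

```bash
mkdir -p pics
cat > h.py <<'E'
import numpy as np, cv2
from rig import ctrl, capture, camera_info
def cloud(name, d, ci=None):
    ci=ci or camera_info(name); h,w=d.shape
    f=h/2/np.tan(np.radians(ci["vfov"]/2))
    u,v=np.meshgrid(np.arange(w),np.arange(h))
    P=np.stack([(u-ci["cx"])/f*d,(v-ci["cy"])/f*d,d,np.ones_like(d)],-1)
    return (P@np.array(ci["extrinsics"]).T)[...,:3]
E
python3 - <<'E'
from h import *
for n in ["scene","side"]:
    im,d=capture(n); cv2.imwrite(f"pics/{n}0.png",im); np.save(f"{n}_d.npy",d); np.save(f"{n}_P.npy",cloud(n,d))
    print(n,camera_info(n)["vfov"],np.array(camera_info(n)["extrinsics"]).round(2).tolist())
print(ctrl.sense())
E
```

```text
scene 48.52617213320798 [[-0.8, 0.47, -0.37, 1145.61], [0.6, 0.63, -0.49, 757.82], [0.0, -0.61, -0.79, 1306.44], [0.0, 0.0, 0.0, 1.0]]
side 51.1051478800312 [[0.86, -0.3, 0.42, 36.17], [-0.52, -0.51, 0.69, -884.89], [0.01, -0.81, -0.59, 919.33], [0.0, 0.0, 0.0, 1.0]]
{'time_s': 0.1, 'joints': array([-2.23403332e-01,  3.13378403e-01,  1.49831517e+00,  4.35841310e-07,
        1.33098415e+00, -2.23425334e-01]), 'dq': array([-0.00140207, -0.00130019, -0.00143011,  0.00030026, -0.00104911,
        0.00045648]), 'tau': array([ 2.30574413e-03, -4.12899542e+01, -2.60142785e+01, -1.81123951e-04,
        3.02137116e-03,  1.15447833e-05]), 'eef_pos': array([5.24791070e+02, 3.36636096e-02, 2.30817599e+02]), 'ee_rot': array([-4.59205580e-04,  7.07098935e-01,  7.07114419e-01, -2.88919244e-04]), 'force': array([-0.21706207,  0.30360315, -0.60076122]), 'wrist_torque': array([0.00774575, 0.01088093, 0.00723561]), 'grip_force': 0.0, 'grip_width': 1.0013681991543355}
```

View pics/scene0.png

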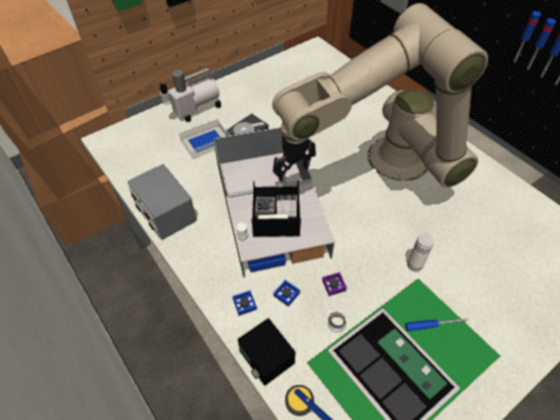

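View pics/side0.png

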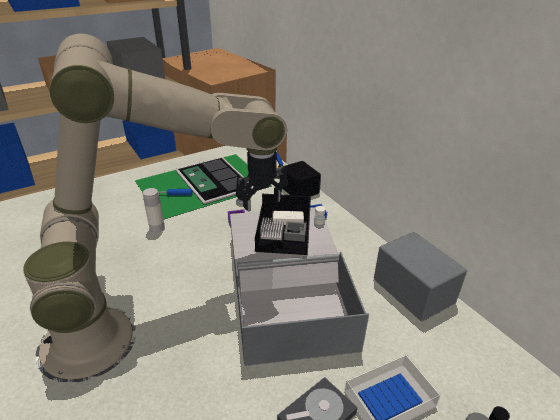

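The scene view shows the loaded black tote on the deck at (275,210) and the jar at (242,230). The look-alikes are a black box at (267,350) and blue or purple fans at (245,303), (287,292) and (334,284). In the side view the tote is at (283,223) with the hopper in front of it. I choose the tote on the deck that holds the parts, and will measure it now.

Run:
```python
from h import *
for n in ["scene","side"]:
    P=np.load(f"{n}_P.npy"); d=np.load(f"{n}_d.npy"); im=cv2.imread(f"pics/{n}0.png")
    X,Y,Z=P[...,0],P[...,1],P[...,2]; ok=(d>0)
    g=im.astype(int).sum(2)/3
    reg=np.zeros(d.shape,bool)
    if n=="scene": reg[130:275,205:340]=1
    else: reg[190:375,215:375]=1
    print(n,"bench z", np.median(Z[ok&(abs(Z)<15)]))
    m=ok&reg&(abs(Z-100)<5)&(g>90)
    m=cv2.morphologyEx(m.astype(np.uint8),cv2.MORPH_OPEN,np.ones((2,2)))>0
    r=cv2.minAreaRect(P[m][:,:2].astype(np.float32)); print("deck",m.sum(),r, cv2.boxPoints(r).round(0).tolist(), "z",np.median(Z[m]))
    m=ok&reg&(Z>112)&(Z<210)&(g<60)&(abs(X-550)<400)
    nn,lab,st,ce=cv2.connectedComponentsWithStats(m.astype(np.uint8))
    for k in range(1,nn):
        if st[k,4]>80:
            q=P[lab==k]; r=cv2.minAreaRect(q[:,:2].astype(np.float32))
            print("dark",st[k],np.round(r[0],1),np.round(r[1],1),round(r[2],1),"z",np.percentile(q[:,2],[1,50,99]).round(1))
im=cv2.imread("pics/scene0.png")[125:285,200:345]; im2=cv2.imread("pics/side0.png")[185:385,215:375]
a=cv2.resize(im,(400,441),interpolation=cv2.INTER_CUBIC); b=cv2.resize(im2,(353,441),interpolation=cv2.INTER_CUBIC)
cv2.imwrite("pics/crop.png",np.hstack([a,b]))
```

```text
scene bench z -2.125780505136163
deck 2198 ((750.7889404296875, 353.9593505859375), (1077.3314208984375, 339.5677185058594), 63.14250946044922) [[356.0, -50.0], [659.0, -203.0], [1146.0, 758.0], [843.0, 911.0]] z 96.89205136431303
dark [ 252  182   48   54 1328] [589.2  -6. ] [230.5 144.5] 53.1 z [113.4 136.7 194.8]
side bench z 0.15133356631633887
deck 2338 ((438.0022277832031, -398.04248046875), (1215.650634765625, 340.8297424316406), 66.12615203857422) [[36.0, -885.0], [348.0, -1023.0], [840.0, 89.0], [528.0, 227.0]] z 99.87127453657831
dark [ 255  194   56   61 1771] [5.942e+02 5.000e-01] [199.9 148.7] 53.8 z [117.4 136.8 195.6]
```

View pics/crop.png

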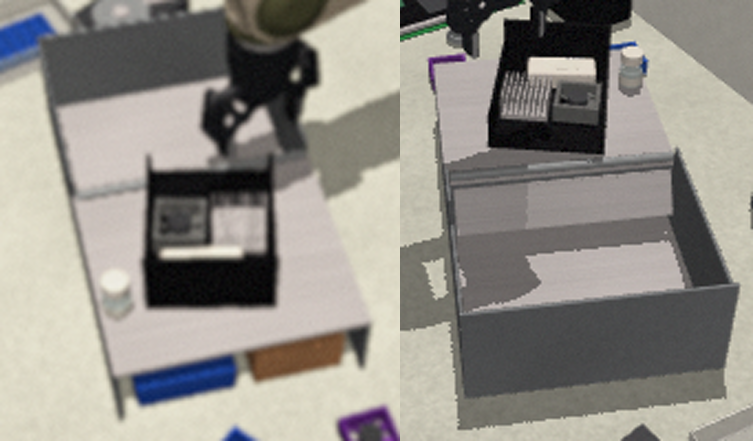

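```bash
cat > fit.py <<'E'
from h import *
for n in ["scene","side"]:
    P=np.load(f"{n}_P.npy"); d=np.load(f"{n}_d.npy"); im=cv2.imread(f"pics/{n}0.png")
    X,Y,Z=P[...,0],P[...,1],P[...,2]; ok=(d>0); dz=np.median(Z[ok&(abs(Z)<15)])
    reg=np.zeros(d.shape,bool)
    if n=="scene": reg[130:275,205:340]=1
    else: reg[190:375,215:375]=1
    Z=Z-dz; near=ok&reg&(X>300)&(X<900)&(Y>-400)&(Y<400)
    m=near&(abs(Z-100)<4)
    nn,lab,st,ce=cv2.connectedComponentsWithStats(m.astype(np.uint8),connectivity=4)
    k=1+np.argmax(st[1:,4]); q=P[lab==k]
    r=cv2.minAreaRect(q[:,:2].astype(np.float32)); print(n,"deck",st[k,4],np.round(r[0],1),np.round(r[1],1),round(r[2],2),cv2.boxPoints(r).round(0).tolist())
    th=np.radians(r[2]); 
    # candidates: station yaw
    for y in (r[2]-90,r[2]): print(" yaw?",round(y,2))
    yaw=np.radians(r[2]-90 if r[2]>45 else r[2]); ex=np.array([np.cos(yaw),np.sin(yaw)]); ey=np.array([-ex[1],ex[0]])
    # rail: z 106..114 bright points, elongated
    m=near&(Z>107)&(Z<115)
    q=P[m]; u=q[:,:2]@ex; v=q[:,:2]@ey
    h,e=np.histogram(v,bins=np.arange(v.min(),v.max()+4,4)); 
    print("v hist z107-115",[(int(a),int(b)) for a,b in zip(e,h) if b>25])
    D=P[(lab==k)]; D=D[:,:2]; 
    print("deck u,v pct",np.percentile(D@ex,[.2,1,99,99.8]).round(1),np.percentile(D@ey,[.2,1,99,99.8]).round(1))
    # far wall top (z~140)
    m=near&(Z>135)&(Z<144)&(im.astype(int).sum(2)>150); q=P[m][:,:2]; v=q@ey
    h,e=np.histogram(v,bins=np.arange(v.min(),v.max()+4,4)); print("v hist z140",[(int(a),int(b)) for a,b in zip(e,h) if b>15])
E
python3 fit.py
```

```text
scene deck 2967 [599.1  20.8] [273.4 300.8] 67.08 [[407.0, -47.0], [684.0, -164.0], [791.0, 88.0], [514.0, 205.0]]
 yaw? -22.92
 yaw? 67.08
v hist z107-115 [(-127, 51), (-123, 39), (124, 51), (128, 51)]
deck u,v pct [394.  396.  692.6 693.8] [121.8 130.1 386.7 388.1]
v hist z140 [(-129, 17), (-125, 40), (198, 16)]
side deck 2251 [603.8  28.3] [250.4 301. ] 67.23 [[417.0, -29.0], [694.0, -145.0], [791.0, 85.0], [513.0, 202.0]]
 yaw? -22.77
 yaw? 67.23
v hist z107-115 [(-136, 160), (-132, 131), (111, 35), (115, 135), (119, 105), (123, 37)]
deck u,v pct [395.5 396.6 693.2 695.2] [137.6 138.9 378.7 383.3]
v hist z140 [(-135, 160), (-131, 161), (192, 18), (216, 18), (236, 16), (240, 16), (260, 19), (264, 20)]
```

```bash
cat > tote.py <<'E'
from h import *
import sys
def tote(n,P,d,im,dz,reg):
    X,Y,Z=P[...,0],P[...,1],P[...,2]-dz; g=im.astype(int).max(2)
    near=(d>0)&reg&(abs(X-600)<170)&(abs(Y)<170)
    for nm,lo,hi in(("back",180,200),("top",158,200),("all",112,200)):
        m=near&(Z>lo)&(Z<hi)&(g<70)
        nn,lab,st,ce=cv2.connectedComponentsWithStats(m.astype(np.uint8)); k=1+np.argmax(st[1:,4])
        q=P[lab==k]; r=cv2.minAreaRect(q[:,:2].astype(np.float32))
        print(n,nm,st[k,4],np.round(r[0],1),np.round(r[1],1),round(r[2],1),cv2.boxPoints(r).round(0).tolist(),q[:,2].max().round(1))
        if nm=="back":
            c=q[:,:2].mean(0); _,_,V=np.linalg.svd(q[:,:2]-c); print("  line dir deg",np.degrees(np.arctan2(V[0,1],V[0,0])).round(1),c.round(1),"extent",np.percentile((q[:,:2]-c)@V[0],[1,99]).round(1))
    m=near&(Z>112)&(g>85); q=P[m]; a=np.radians(-36.3); c=np.array([594,0.]); e=np.array([[np.cos(a),np.sin(a)],[-np.sin(a),np.cos(a)]])
    l=(q[:,:2]-c)@e.T; i=(abs(l[:,0])<68)&(abs(l[:,1])<92); print("  parts z pct",np.percentile(q[i,2]-dz,[5,50,90,98,100]).round(0),"y",np.percentile(l[i,1],[2,98]).round(0))
if __name__=="__main__":
  for n,dz,b in(("scene",-2.1,(130,275,205,340)),("side",.2,(190,375,215,375))):
    d=np.load(f"{n}_d.npy"); reg=np.zeros(d.shape,bool); reg[b[0]:b[1],b[2]:b[3]]=1
    tote(n,np.load(f"{n}_P.npy"),d,cv2.imread(f"pics/{n}0.png"),dz,reg)
E
python3 tote.py
```

```text
scene back 213 [652.6  78.6] [ 15.6 141.5] 55.2 [[590.0, 113.0], [706.0, 32.0], [715.0, 45.0], [599.0, 125.0]] 197.2
  line dir deg -35.6 [650.2  81.5] extent [-66.8  74.2]
scene top 444 [610.7  21.9] [158.3 144. ] 54.2 [[506.0, -0.0], [623.0, -84.0], [715.0, 44.0], [599.0, 128.0]] 197.2
scene all 1390 [589.1  -5.6] [228.2 146.8] 54.2 [[463.0, -55.0], [582.0, -141.0], [715.0, 44.0], [596.0, 130.0]] 197.2
  parts z pct [120. 143. 408. 477. 492.] y [-45.  56.]
side back 148 [670.3  56.5] [18.3 91.6] 59.9 [[626.0, 72.0], [705.0, 26.0], [715.0, 41.0], [635.0, 87.0]] 196.7
  line dir deg -36.3 [672.3  55.8] extent [-45.   43.8]
side top 578 [597.6   5.2] [188.3 148.8] 53.8 [[482.0, -27.0], [602.0, -115.0], [713.0, 37.0], [593.0, 125.0]] 198.5
side all 1851 [5.942e+02 5.000e-01] [199.9 148.8] 53.8 [[475.0, -36.0], [595.0, -124.0], [713.0, 37.0], [593.0, 125.0]] 198.5
  parts z pct [125. 145. 153. 156. 280.] y [-35.  76.]
```

>>> {"name": "apply_moves", "arguments": {
  "targets": [
    [40,[20,10,10],[0,0,6]],
    [40,[40,25,10],[0,0,13]],
    [40,[60,40,10],[0,0,20]],
    [40,[80,50,10],[0,0,27]],
    [40,[100,65,10],[0,0,34]],
    [40,[115,75,10],[0,0,41]],
    [40,[127,81,10],[0,0,48]],
    [40,[127,81,10],[0,0,54]],
    [40,[127,81,0],[0,0,54]],
    [40,[127,81,0],[0,0,54]]
  ],
  "squeeze": 30
}}

```text
time_s: 1.1
eef_pos: [651.3, 80.9, 229.1]
ee_rot: [-0.002, 0.31, 0.951, -0.0]
force: [-0.4, 0.0, 0.4]
grip_width: 0.468
grip_force: 0.0
```

Run:
```python
from h import *
s=ctrl.sense(); print(s["eef_pos"],s["ee_rot"],s["joints"].round(2))
im,d=capture("wrist"); cv2.imwrite("pics/w1.png",im)
im,d=capture("side"); cv2.imwrite("pics/s1.png",cv2.resize(im[120:330,180:420],(720,630))[:600])
```

```text
[651.2835174   80.93265926 229.13722414] [-1.68261129e-03  3.10409941e-01  9.50601200e-01 -4.43720817e-04] [-0.05  0.62  1.04  0.    1.48 -0.99]
```

View pics/w1.png

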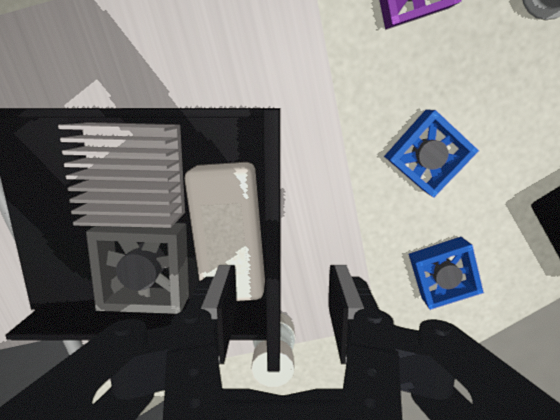

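The wrist view shows the wall (column 273) between the fingers (columns 220 and 345) and parallel to them. Inside are the heatsink (120,170), fan (138,268) and charger (228,230). I'll check the point along the wall by projection.

Run:
```python
from h import *
ci=camera_info("wrist"); T=np.linalg.inv(np.array(ci["extrinsics"])); f=210/np.tan(np.radians(ci["vfov"]/2))
for p in([652,81,195],[714,41,195],[595,127,195],[651,81,180]):
    q=T@np.array(p+[1.]); print(p,(q[:2]/q[2]*f+[ci["cx"],ci["cy"]]).round(0),q[2].round(0))
```

```text
[652, 81, 195] [285. 249.] 192.0
[714, 41, 195] [292. 364.] 214.0
[595, 127, 195] [292. 105.] 171.0
[651, 81, 180] [283. 237.] 207.0
```

>>> {"name": "apply_moves", "arguments": {
  "targets": [
    [40,[-2,-3,-10],[0,0,0]],
    [40,[-2,-3,-25],[0,0,0]],
    [40,[-2,-3,-40],[0,0,0]],
    [40,[-2,-3,-52],[0,0,0]],
    [40,[-2,-3,-60],[0,0,0]],
    [40,[-2,-3,-60],[0,0,0]],
    [40,[-2,-3,-60],[0,0,0]]
  ]
}}

```text
time_s: 1.9
eef_pos: [650.2, 77.9, 171.7]
ee_rot: [0.0, 0.309, 0.951, 0.0]
force: [-0.2, -0.1, -0.0]
grip_width: 0.47
grip_force: 0.0
```

Run:
```python
from h import *
im,d=capture("wrist"); im2,d2=capture("side"); 
cv2.imwrite("pics/w2.png",np.hstack([cv2.resize(im,(400,300)),cv2.resize(im2[150:300,200:400],(400,300))]))
```

```text
(no output)
```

View pics/w2.png

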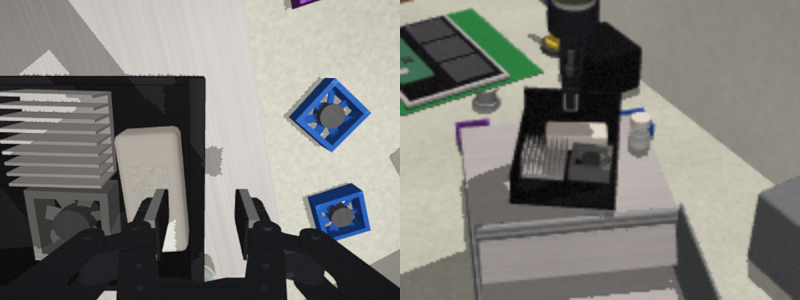

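The left picture shows the wall (column 197) between the fingers (columns 160 and 240). The right one shows a finger inside the tote, well above the charger. I'll close now.

>>> {"name": "apply_moves", "arguments": {
  "targets": [
    [30,[0,0,-4],[0,0,0]],
    [20,[0,0,-4],[0,0,0]],
    [10,[0,0,-4],[0,0,0]],
    [4,[0,0,-4],[0,0,0]],
    [0,[0,0,-4],[0,0,0]],
    [0,[0,0,-4],[0,0,0]],
    [0,[0,0,-4],[0,0,0]],
    [0,[0,0,-4],[0,0,0]]
  ],
  "squeeze": 40
}}

```text
time_s: 2.8
eef_pos: [649.8, 77.7, 167.3]
ee_rot: [-0.0, 0.309, 0.951, -0.0]
force: [-3.2, -4.0, 0.3]
grip_width: 0.085
grip_force: 40.3
```

```bash
cat > look.py <<'E'
from h import *
import fit0
E
cat > m.py <<'E'
# tote pose by side camera
from h import *
from tote import tote
d0={}
im,d=capture("side"); P=cloud("side",d); reg=np.zeros(d.shape,bool); reg[180:290,215:375]=1
s=ctrl.sense(); print("tcp",s["eef_pos"].round(1),"F",s["force"].round(1),"T",s["wrist_torque"].round(2),"grip",s["grip_width"].round(3),s["grip_force"])
tote("side",P,d,im,.2,reg)
E
python3 m.py; rm look.py
```

```text
Traceback (most recent call last):
  File "m.py", line 6, in <module>
    s=ctrl.sense(); print("tcp",s["eef_pos"].round(1),"F",s["force"].round(1),"T",s["wrist_torque"].round(2),"grip",s["grip_width"].round(3),s["grip_force"])
                                                                                                                    ^^^^^^^^^^^^^^^^^^^^^
AttributeError: 'float' object has no attribute 'round'
```

```bash
sed -i 's/s\["grip_width"\].round(3)/s["grip_width"]/' m.py; python3 m.py
python3 - <<'E'
from h import *
for n,uv in(("scene",(242,230)),("side",(320,214))):
    P=np.load(f"{n}_P.npy")[uv[1]-3:uv[1]+4,uv[0]-3:uv[0]+4].reshape(-1,3)
    p=np.median(P,0); a=np.radians(-22.9); e=np.array([[np.cos(a),np.sin(a)],[-np.sin(a),np.cos(a)]])
    print(n,p.round(0),(e@(p[:2]-[530.9,-90.3])).round(0))
E
```

```text
tcp [649.8  77.7 167.3] F [-3.4 -4.1  0.5] T [-0.59  0.54 -0.08] grip 0.08576022008493511 40.275639295578
side back 112 [683.1  50.7] [12.1 64.6] 54.4 [[653.0, 65.0], [706.0, 27.0], [713.0, 37.0], [660.0, 74.0]] 199.6
  line dir deg -35.3 [681.7  50.6] extent [-31.2  33.3]
side top 618 [597.9   5.3] [191.3 148.8] 53.8 [[481.0, -28.0], [602.0, -116.0], [714.0, 39.0], [594.0, 126.0]] 200.0
side all 2066 [595.7   2.2] [199.  148.9] 53.8 [[477.0, -34.0], [597.0, -122.0], [714.0, 39.0], [594.0, 126.0]] 200.0
  parts z pct [125. 145. 153. 156. 196.] y [-33.  80.]
scene [739.  23. 150.] [148. 186.]
side [727.  -0. 142.] [146. 159.]
```

>>> {"name": "apply_moves", "arguments": {
  "targets": [
    [0,[-3,-4,0],[0,0,0]],
    [0,[-6,-8,0],[0,0,0]],
    [0,[-9,-12,0],[0,0,1]],
    [0,[-13,-15,0],[0,0,2]],
    [0,[-17,-18,0],[0,0,4]],
    [0,[-21,-21,0],[0,0,6]],
    [0,[-25,-24,0],[0,0,8]],
    [0,[-29,-27,0],[0,0,10]],
    [0,[-33,-30,0],[0,0,11.5]],
    [0,[-37,-33,0],[0,0,13]],
    [0,[-41,-36,0],[0,0,13]],
    [0,[-42,-38,0],[0,0,13]],
    [0,[-42,-38,0],[0,0,13]]
  ]
}}

```text
time_s: 4.2
eef_pos: [607.5, 39.5, 167.3]
ee_rot: [-0.0, 0.2, 0.98, -0.0]
force: [-2.9, -0.3, -0.4]
grip_width: 0.087
grip_force: 40.2
```

```bash
python3 m.py
```

```text
tcp [607.6  39.5 167.3] F [-3.3 -1.2  1.6] T [-0.01  0.33  0.03] grip 0.08320659240219122 40.26645362377167
side back 116 [568.8  55.9] [15.2 62.5] 63.8 [[537.0, 63.0], [593.0, 35.0], [600.0, 49.0], [544.0, 77.0]] 198.3
  line dir deg -24.0 [566.3  53.8] extent [-29.8  29.9]
side top 660 [573.7 -41.8] [190.3 149.1] 67.1 [[468.0, -101.0], [605.0, -158.0], [679.0, 17.0], [542.0, 75.0]] 200.0
side all 2201 [572.4 -46.3] [199.3 150.5] 67.0 [[464.0, -109.0], [603.0, -167.0], [681.0, 16.0], [542.0, 75.0]] 200.0
  parts z pct [126. 146. 153. 194. 270.] y [-90.  35.]
```

>>> {"name": "apply_moves", "arguments": {
  "targets": [
    [0,[-0.8,-1.8,0],[0,0,0]],
    [0,[-1.6,-3.7,0],[0,0,0]],
    [0,[-1.6,-3.7,0],[0,0,0]]
  ]
}}

```text
time_s: 4.55
eef_pos: [606.4, 36.2, 167.3]
ee_rot: [0.0, 0.199, 0.98, 0.0]
force: [0.0, 1.9, -1.5]
grip_width: 0.086
grip_force: 40.1
```

>>> {"name": "apply_moves", "arguments": {
  "targets": [
    [0,[-0.8,-1.8,0],[0,0,0]],
    [0,[-0.8,-1.8,0],[0,0,0]]
  ]
}}

```text
time_s: 4.75
eef_pos: [605.6, 34.3, 167.3]
ee_rot: [-0.0, 0.199, 0.98, -0.0]
force: [1.0, 2.2, -0.2]
grip_width: 0.087
grip_force: 40.0
```

>>> {"name": "apply_moves", "arguments": {
  "targets": [
    [0,[-0.8,-1.8,0],[0,0,0]],
    [0,[-0.8,-1.8,0],[0,0,0]]
  ]
}}

```text
time_s: 4.95
eef_pos: [604.7, 32.5, 167.3]
ee_rot: [-0.0, 0.199, 0.98, -0.0]
force: [-0.4, 2.6, -1.0]
grip_width: 0.085
grip_force: 40.0
```

Only sliding friction so far (about 3 N), so I'll keep going gently.

>>> {"name": "apply_moves", "arguments": {
  "targets": [
    [0,[-0.8,-1.8,0],[0,0,0]],
    [0,[-0.8,-1.8,0],[0,0,0]]
  ]
}}

```text
time_s: 5.15
eef_pos: [604.3, 32.1, 167.8]
ee_rot: [0.0, 0.199, 0.98, 0.001]
force: [3.1, 9.2, 1.4]
grip_width: 0.085
grip_force: 40.4
```

>>> {"name": "apply_moves", "arguments": {
  "targets": [
    [0,[-0.6,-1.4,0],[0,0,0]],
    [0,[-0.6,-1.4,0],[0,0,0]]
  ]
}}

```text
time_s: 5.35
eef_pos: [604.1, 31.8, 168.3]
ee_rot: [0.001, 0.199, 0.98, 0.002]
force: [3.2, 14.3, 3.4]
grip_width: 0.083
grip_force: 40.8
```

>>> {"name": "apply_moves", "arguments": {
  "targets": [
    [0,[0.8,1.8,0],[0,0,0]],
    [0,[0.8,1.8,0],[0,0,0]],
    [0,[0.8,1.8,0],[0,0,0]],
    [0,[0.8,1.8,0],[0,0,0]]
  ]
}}

```text
time_s: 5.75
eef_pos: [604.3, 32.3, 167.5]
ee_rot: [0.0, 0.199, 0.98, 0.001]
force: [1.3, 7.9, -0.0]
grip_width: 0.086
grip_force: 40.4
```

```bash
python3 m.py
python3 - <<'E'
import numpy as np
E=np.array([.389,.921]);X=np.array([.921,-.389])
for t in list(range(0,61,3))+[55]:
    a=142;b=61.3-3*min(1,t/10);c,s=np.cos(np.radians(t)),np.sin(np.radians(t))
    dy=a*c-b*s-142;dz=a*s+b*c-61.3
    print(t,(dy*E).round(1),round(dz,1),(t*X).round(1))
E
```

```text
tcp [604.3  32.2 167.5] F [1.4 7.8 0.4] T [ 1.33 -0.21  0.1 ] grip 0.085973195954598 40.39003014564514
side back 262 [602.2  24.5] [ 25.7 150.4] 66.7 [[528.0, 42.0], [666.0, -17.0], [676.0, 7.0], [538.0, 66.0]] 199.4
  line dir deg 157.4 [601.1  28.6] extent [-74.1  72.2]
side top 669 [570. -50.] [188.1 150.4] 66.7 [[464.0, -107.0], [602.0, -166.0], [676.0, 7.0], [538.0, 66.0]] 199.4
side all 2206 [568.3 -55.7] [200.7 150.5] 67.1 [[460.0, -119.0], [599.0, -177.0], [677.0, 7.0], [538.0, 66.0]] 199.4
  parts z pct [127. 146. 153. 173. 262.] y [-90.  26.]
0 [0. 0.] 0.0 [ 0. -0.]
3 [-1.3 -3.1] 6.4 [ 2.8 -1.2]
6 [-2.7 -6.4] 12.7 [ 5.5 -2.3]
9 [ -4.2 -10.1] 18.8 [ 8.3 -3.5]
12 [ -5.9 -14. ] 25.2 [11.1 -4.7]
15 [ -7.8 -18.4] 31.8 [13.8 -5.8]
18 [ -9.7 -23. ] 38.0 [16.6 -7. ]
21 [-11.8 -27.9] 44.0 [19.3 -8.2]
24 [-14.  -33.1] 49.7 [22.1 -9.3]
27 [-16.3 -38.6] 55.1 [ 24.9 -10.5]
30 [-18.7 -44.4] 60.2 [ 27.6 -11.7]
33 [-21.3 -50.3] 64.9 [ 30.4 -12.8]
36 [-23.9 -56.5] 69.3 [ 33.2 -14. ]
39 [-26.6 -62.9] 73.4 [ 35.9 -15.2]
42 [-29.4 -69.5] 77.0 [ 38.7 -16.3]
45 [-32.2 -76.3] 80.3 [ 41.4 -17.5]
48 [-35.1 -83.2] 83.2 [ 44.2 -18.7]
51 [-38.1 -90.2] 85.7 [ 47.  -19.8]
54 [-41.1 -97.3] 87.8 [ 49.7 -21. ]
57 [ -44.2 -104.6] 89.5 [ 52.5 -22.2]
60 [ -47.3 -111.9] 90.8 [ 55.3 -23.3]
55 [-42.1 -99.8] 88.5 [ 50.7 -21.4]
```

>>> {"name": "apply_moves", "arguments": {
  "targets": [
    [0,[-1.3,-3.1,6.4],[2.8,-1.2,0]],
    [0,[-2.7,-6.4,12.7],[5.5,-2.3,0]],
    [0,[-4.2,-10.1,18.8],[8.3,-3.5,0]],
    [0,[-5.9,-14,25.2],[11.1,-4.7,0]],
    [0,[-7.8,-18.4,31.8],[13.8,-5.8,0]],
    [0,[-7.8,-18.4,31.8],[13.8,-5.8,0]]
  ],
  "squeeze": 35
}}

```text
time_s: 6.4
eef_pos: [596.4, 13.1, 200.8]
ee_rot: [0.026, 0.198, 0.971, 0.13]
force: [0.5, 9.6, 4.1]
grip_width: 0.088
grip_force: 40.6
```

Run:
```python
from h import *
s=ctrl.sense(); print(s["wrist_torque"].round(2),s["joints"].round(2))
im2,d2=capture("side"); cv2.imwrite("pics/t15.png",cv2.resize(im2[150:330,200:400],(600,540),interpolation=cv2.INTER_CUBIC))
```

```text
[ 1.73 -0.32  0.21] [-0.29  0.45  1.41  0.28  1.27 -1.54]
```

View pics/t15.png

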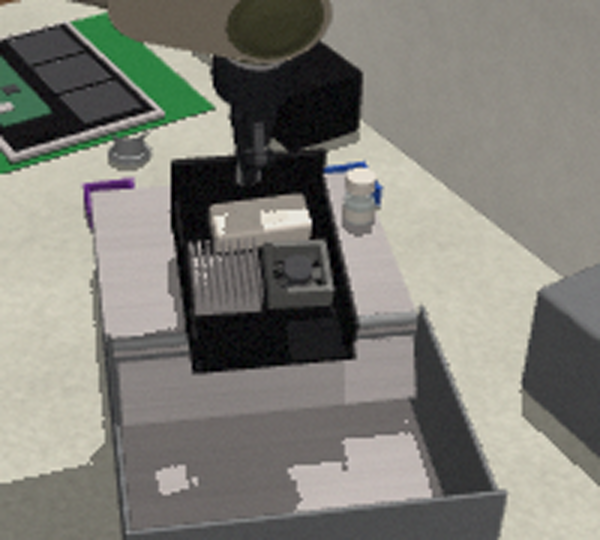

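The picture shows the tote tipped about 15° over the rail at (270,350), hooked, with the parts still inside and the jar untouched. Continuing.

>>> {"name": "apply_moves", "arguments": {
  "targets": [
    [0,[-1.9,-4.6,6.2],[2.8,-1.2,0]],
    [0,[-4,-9.5,12.2],[5.5,-2.3,0]],
    [0,[-6.2,-14.7,17.9],[8.3,-3.5,0]],
    [0,[-8.5,-20.2,23.3],[11.1,-4.7,0]],
    [0,[-10.9,-26,28.4],[13.8,-5.8,0]],
    [0,[-10.9,-26,28.4],[13.8,-5.8,0]],
    [0,[-10.9,-26,28.4],[13.8,-5.8,0]],
    [0,[-10.9,-26,28.4],[13.8,-5.8,0]]
  ]
}}

```text
time_s: 7.25
eef_pos: [585.4, -12.6, 227.8]
ee_rot: [0.05, 0.192, 0.947, 0.254]
force: [1.2, 6.3, 1.1]
grip_width: 0.088
grip_force: 40.1
```

>>> {"name": "apply_moves", "arguments": {
  "targets": [
    [0,[-2.6,-5.9,4.7],[2.8,-1.2,0]],
    [0,[-5.2,-12.1,9.1],[5.5,-2.3,0]],
    [0,[-7.9,-18.5,13.2],[8.3,-3.5,0]],
    [0,[-10.7,-25.1,16.8],[11.1,-4.7,0]],
    [0,[-13.5,-31.9,20.1],[13.8,-5.8,0]],
    [0,[-13.5,-31.9,20.1],[13.8,-5.8,0]],
    [0,[-13.5,-31.9,20.1],[13.8,-5.8,0]],
    [0,[-16.4,-38.8,23],[16.6,-7,0]],
    [0,[-19.4,-45.8,25.5],[19.3,-8.2,0]],
    [0,[-19.4,-45.8,25.5],[19.3,-8.2,0]],
    [0,[-19.4,-45.8,25.5],[19.3,-8.2,0]],
    [0,[-19.4,-45.8,25.5],[19.3,-8.2,0]],
    [0,[-19.4,-45.8,25.5],[19.3,-8.2,0]]
  ]
}}

```text
time_s: 8.55
eef_pos: [566.0, -58.5, 253.2]
ee_rot: [0.085, 0.179, 0.885, 0.421]
force: [-0.7, 4.8, 4.3]
grip_width: 0.087
grip_force: 40.3
```

Run:
```python
from h import *
im,d=capture("scene"); im2,d2=capture("side"); cv2.imwrite("pics/t51.png",np.hstack([cv2.resize(im[110:280,190:350],(395,420)),cv2.resize(im2[150:360,200:400],(400,420))]))
```

```text
(no output)
```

View pics/t51.png

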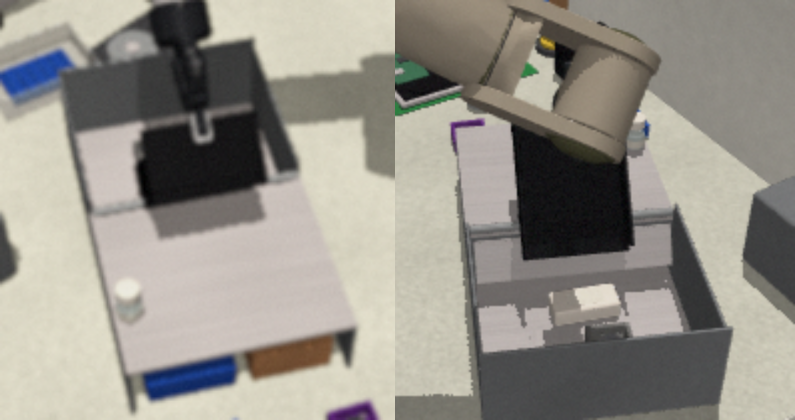

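The charger (585,303) and fan (605,333) are in the hopper. The heatsink is not visible, so I'll check with the wrist camera.

Run:
```python
from h import *
im,d=capture("wrist"); cv2.imwrite("pics/w3.png",im)
```

```text
(no output)
```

View pics/w3.png

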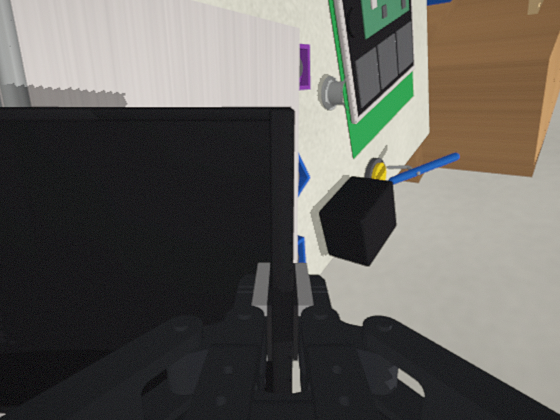

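The wrist view shows the rear of the tote empty and the side view showed the front empty, so everything is out. I'll ease it back down along the same arc.

>>> {"name": "apply_moves", "arguments": {
  "targets": [
    [0,[3,7,-2.5],[-2.8,1.2,0]],
    [0,[5.9,13.9,-5.4],[-5.5,2.3,0]],
    [0,[8.7,20.7,-8.7],[-8.3,3.5,0]],
    [0,[11.5,27.3,-12.3],[-11.1,4.7,0]],
    [0,[14.2,33.7,-16.4],[-13.8,5.8,0]],
    [0,[16.8,39.9,-20.8],[-16.6,7,0]],
    [0,[19.4,45.8,-25.5],[-19.3,8.2,0]],
    [0,[21.8,51.6,-30.6],[-22.1,9.3,0]],
    [0,[24.1,57.1,-36],[-24.9,10.5,0]],
    [0,[26.3,62.3,-41.7],[-27.6,11.7,0]],
    [0,[28.4,67.2,-47.7],[-30.4,12.8,0]],
    [0,[30.3,71.8,-53.9],[-33.2,14,0]],
    [0,[32.2,76.2,-60.5],[-35.9,15.2,0]],
    [0,[33.9,80.1,-66.9],[-38.7,16.3,0]],
    [0,[35.4,83.8,-73],[-41.4,17.5,0]],
    [0,[36.1,85.5,-76],[-42.9,18.1,0]],
    [0,[36.8,87.1,-79.3],[-44.2,18.7,0]],
    [0,[36.8,87.1,-79.3],[-44.2,18.7,0]]
  ]
}}

```text
time_s: 10.5
eef_pos: [603.9, 29.2, 173.7]
ee_rot: [0.006, 0.199, 0.98, 0.025]
force: [2.0, 7.4, 4.0]
grip_width: 0.085
grip_force: 40.8
```

>>> {"name": "apply_moves", "arguments": {
  "targets": [
    [0,[0.6,1.6,-3.2],[-1.4,0.6,0]],
    [0,[1.3,3.1,-5.5],[-2.8,1.1,0]],
    [0,[1.7,4,-6.4],[-2.8,1.1,0]],
    [0,[1.7,4,-6.4],[-2.8,1.1,0]]
  ]
}}

```text
time_s: 10.9
eef_pos: [605.1, 32.0, 167.3]
ee_rot: [0.001, 0.199, 0.98, -0.001]
force: [3.4, 3.1, -0.1]
grip_width: 0.084
grip_force: 40.4
```

```bash
python3 m.py
```

```text
tcp [605.1  32.  167.3] F [3.2 3.2 0.1] T [ 0.64 -0.42  0.17] grip 0.08088548150646105 40.420376658439636
side back 143 [633.1  14.5] [17.2 83. ] 75.8 [[591.0, 16.0], [671.0, -4.0], [675.0, 13.0], [595.0, 33.0]] 198.6
  line dir deg 167.0 [633.3  13.9] extent [-39.7  41.1]
side top 674 [571.  -49.7] [188.5 149.1] 67.4 [[466.0, -108.0], [604.0, -165.0], [676.0, 9.0], [538.0, 66.0]] 198.6
side all 3292 [569.4 -54.2] [198.2 149.7] 67.5 [[462.0, -117.0], [601.0, -174.0], [677.0, 9.0], [538.0, 66.0]] 198.6
  parts z pct [168. 194. 247. 282. 296.] y [-20.  55.]
```

Flat and quiet. I'll release slowly and then rise.

>>> {"name": "apply_moves", "arguments": {
  "targets": [
    [10,[0,0,0],[0,0,0]],
    [16,[0,0,0],[0,0,0]],
    [24,[0,0,0],[0,0,0]],
    [32,[0,0,0],[0,0,0]],
    [34,[0,0,0],[0,0,0]],
    [34,[0,0,0],[0,0,0]],
    [34,[0,0,15],[0,0,0]],
    [34,[0,0,35],[0,0,0]],
    [34,[0,0,60],[0,0,0]],
    [34,[0,0,90],[0,0,0]],
    [34,[0,0,120],[0,0,0]],
    [34,[0,0,150],[0,0,0]],
    [34,[0,0,150],[0,0,0]],
    [34,[0,0,150],[0,0,0]]
  ]
}}

```text
time_s: 12.35
eef_pos: [604.6, 32.2, 317.2]
ee_rot: [0.0, 0.199, 0.98, -0.001]
force: [-0.8, -0.3, -0.2]
grip_width: 0.4
grip_force: 0.0
```

```bash
python3 m.py
python3 - <<'E'
from h import *
im2,d2=capture("side"); im,d=capture("scene"); cv2.imwrite("pics/end.png",np.hstack([cv2.resize(im[110:280,190:350],(395,420)),cv2.resize(im2[150:360,200:400],(400,420))]))
E
```

```text
tcp [604.4  32.2 316.2] F [ 0.  -0.5 -0.9] T [-0.02 -0.02  0.02] grip 0.40228009441528456 0.0
side back 258 [605.6  29.5] [ 13.2 147. ] 67.2 [[535.0, 52.0], [671.0, -5.0], [676.0, 7.0], [540.0, 64.0]] 197.8
  line dir deg 157.3 [605.3  28.6] extent [-70.1  73.4]
side top 697 [571.  -50.1] [186.7 149.1] 67.2 [[466.0, -107.0], [604.0, -165.0], [676.0, 7.0], [538.0, 65.0]] 197.8
side all 3318 [569.3 -54.8] [196.8 149.9] 67.2 [[462.0, -116.0], [600.0, -175.0], [677.0, 7.0], [538.0, 65.0]] 197.8
  parts z pct [170. 194. 195. 195. 195.] y [29. 50.]
```

View pics/end.png

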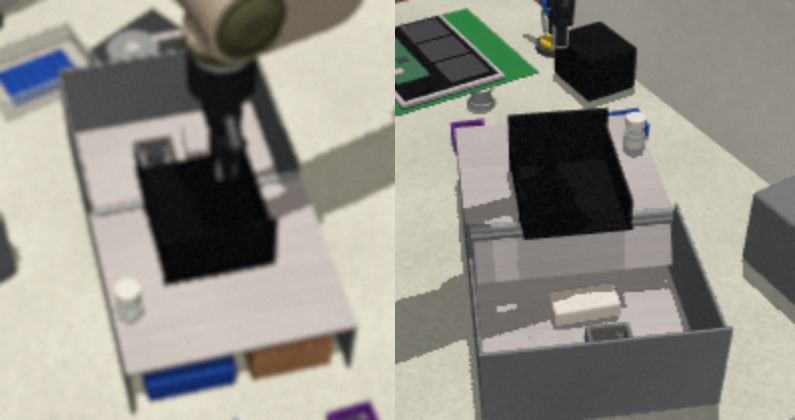

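The tote is flat and empty. The fan and charger lie in the hopper at (607,333) and (585,307), and an edge of what looks like the heatsink shows there at (185,145) in the left half. The jar has not moved.

```bash
python3 -c "
from rig import ctrl
print(ctrl.finish_job())"
```

```text
the job is handed in; nothing more can be done
None
```

I handed the job in at about 12.5 s of the 46 s limit: the tote was squared home, tipped to about 51° and eased back flat and empty on the deck; the fan and charger are clearly in the hopper and the heatsink almost certainly is (only what looks like its edge shows), but the hand-in returned no verdict.

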